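# Set the film viewer's mask to the marked frame and lock it

### The arm

A 6-joint arm with a two-finger parallel gripper is mounted at the origin on a cart in front of the work surface, level with it; the furniture and walls round the work are solid. World frame = base frame: x ahead of the robot, y to its left, z up, the work surface at z = 0. Lengths are in m, angles in rad, forces in N, time in s.
With the tool pointing down it reaches from about 0.325 to 0.775 m from the base axis. Payload 5.5 kg.
Tool frame: the origin (TCP) lies between the finger pads; the fingertips stand 8 mm ahead of it and the grasp point (between the pads) lies 11 mm behind it (manip.tcp_to_tips is the distance from the TCP to the fingertips, in m); z points along the fingers, y is the line along which they close (so a half turn about z gives the same grasp; the last joint's range is limited). The gripper opens to 88 mm and grips with 3 to 60 N. Pads are 20 mm wide; open, the fingers measure 115 mm over their backs; the gripper's body (75 mm by 178 mm) begins 61 mm behind the grasp point.
Start: joints at [-1.29, 0.091, 1.231, -0, 1.82, -0.057], TCP at [0.199, -0.566, 0.231] pointing down, gripper open.
Joint ranges: [-2.87, 2.87], [-0.86, 2.18], [0.17, 2.46], [-1.51, 4.65], [0.06, 2.69], [-2.65, 2.65]. Speed limits (rad/s): [2.57, 2.57, 3.01, 3.14, 3.14, 3.14].

### API

Orientations are given as a unit quaternion [w, x, y, z].
In Python, from bench import manip gives the robot as it stands. Calls block until the motion is done:
- manip.move_to(position, orientation): joint-space move of the TCP to a pose.
- manip.move_l(position, speed=0.15, orientation=None): straight line of the TCP; orientation=None keeps the orientation; speed is the mean speed in m/s.
- manip.movej(angles): joint-space move.
- manip.gripper_open() and manip.close(): open the fingers fully, or close them until they stop; the grip force is fixed at half the most.
- manip.hold(seconds).
- manip.inverse_kinematics(position, orientation): joint angles nearest the present ones, or None.
- manip.state(): the state.
- manip.get_image(name): name is "scene" or "side" or "wrist"; returns a dict with "frame" (420x560x3 uint8, blue, green, red), "depth" (420x560 float32, m along the optical axis (not along the pixel's ray), 0 where there is no reading), "camera_matrix" (3x3 intrinsics, pixels), "view" (4x4, takes a point from world to camera coordinates). Camera axes: x right, y up, looking along -z (the intrinsics and any distortion apply to the point x, -y, -z); pixel columns grow to the right and rows downward; lengths in m; the calibration is good to about 2 mm. The wrist camera is an equidistant fisheye: a pixel r from the principal point sees the ray r / f radians off the axis. A picture is of the moment at which its call begins.
A pose or a line that the arm cannot do raises manip.IKError and nothing moves.
- manip.job_done(): hands the job in; it is judged then, once.
The state is a dict: "time": time; "joint_pos": joint angles; "dq": joint speeds; "joint_torque": joint torques, N m; "ee_pos": TCP position; "ee_rot": TCP orientation; "ft_force": force on the tool from outside, world axes, zero at the start; "moment": the same for the moment, N m; "finger_gap": finger opening in m; "finger_force": force on a finger pad.
Only numpy, scipy, OpenCV 4.12 (cv2) and the standard library are available. Lean on these libraries where they do the work, as an engineer would, in place of code of your own. Each camera call takes 0.05 s, during which the arm holds its last target. There are 200 camera calls.

### The job

On the film viewing desk, seen from in front of its sloping panel: unlock the sliding mask by turning the bar knob at the right end to the left until it clicks over, then slide the mask by its upright tab, click by click, until the tab rests in the stop in line with the one index clip that carries an upright blade (the other two clips are flat). Then turn the knob back to the right until it clicks, so that the mask is locked there, and let go; do not knock or push about the things standing round the desk.

Things in the scene. Friction and masses are not known exactly. Their poses are not given: they have to be found in the camera images.
- viewer: Film viewing desk, fixed, 165 deep x 280 wide x 182 mm high, wood with a grey panel. Origin: centre of its underside; x to its back, y to its left (seen from its front), z up. It stands turned, its front roughly to the robot's right. Its panel faces front and slopes 35 deg from level, rising to the back: v (up the slope) = (0.819, 0, 0.574), n (out of the panel) = (-0.574, 0, 0.819) in this frame.
- panel (a point): Point v = 0, y = 0, n = 0 of the desk's panel: on its face, at (0, 0, 0.071) in the desk's frame. The panel runs v = -80 to +66 mm, y = -140 to +140 mm; a lip 9 mm high runs along its foot.
- hood (a point): Middle of the front lower edge of the level glare hood over the panel: 172 mm above the bench, 1 mm behind the desk's origin, 280 mm wide; from there the hood runs back to the back wall. A vertical tool does not get at the tab under it; come along the panel's normal, the tool leaning 35 deg to the desk's front.
- mask (a joint): Travel of the mask along the desk's y in m, + to its left, -0.034 to 0.050. Spring stops (clicks) at -0.032, -0.016, 0, 0.016, 0.032, 0.048; starts at 0. About 6 N moves it out of a stop; let go, it is drawn to the nearest stop. Aluminium plate from 92 mm left to 153 mm right of its tab, v = -18 to +50 mm, face 7 mm over the panel. Locked, it has 2 mm play.
- tab_top (a point): Centre of the top of the mask's grip tab, a black upright fin 10 mm thick (along y), 26 mm long (along v), standing 26 mm out of the mask, its top 33 mm over the panel, at v = -5 mm. Moves with the mask: its y in the desk's frame is the mask's joint value - 0.008.
- lock (a joint): Lock knob's angle about n in rad: 0 locked (at the start), 0.9 free (its limits); grows counter-clockwise seen from the front. Its bar points along cos(p) v + sin(p) y, p = value - 0.45: leaning right when locked, left when free. Spring detent half way: 0.1 N m to start, then it snaps over. It drives a bolt into a comb in the mask's lower edge, so it locks only with the mask in a stop.
- lock_top (a point): Centre of the top of the lock knob's bar, on its axis, 34 mm over the panel at v = -54 mm, y = -100 mm. The bar is black, 38 long x 11 wide x 22 mm high, on a disc of 36 mm diameter whose top is 12 mm over the panel.
- pointer: Index clip that marks the wanted stop: aluminium, 18 x 9 x 4 mm with an upright blade 4 mm thick, 18 mm high. Fixed on the index rail at v = -40 mm, below the mask, straight below the wanted tab position (same y): at the mask's stop -0.016, 0.016 or 0.032, flat clips at the other two. Origin: middle of its foot; axes as the desk's.
- flat_a: Flat index clip without blade, 18 x 9 x 4 mm, fixed; origin in the middle of its foot.
- flat_b: Flat index clip without blade, as flat_a.
- glue: Bystander: white glue bottle, 38 mm diameter, 72 mm high, standing in front of the desk, towards its left end. Origin: centre of its underside.
- coach: Bystander: model railcar 22 x 100 x 18 mm lying in front of the desk. Origin: centre of its underside.
- earbuds: Bystander: round black earbud case, 55 mm diameter, 24 mm high, in front of the desk's right end. Origin: centre of its underside.
- glass: Bystander: sea-green glass, 78 mm diameter, 90 mm high, behind the desk. Origin: centre of its underside.
- mug: Bystander: yellow mug 88 x 122 x 82 mm, 250 mm in front of the desk. Origin: near the middle of its underside.
- rubber: Bystander: eraser 19 x 43 x 11 mm, in front of the desk's left end. Origin: centre of its underside.

How it is judged:
By the outcome, as a careful person would: the job done as asked, in the order asked, and still so for the second after the job is handed in, with the robot touching nothing.
It also fails if it takes over 53 s, if anything falls off the work surface, if the arm or the gripper's body presses on something with over 40 N, if the wrist force passes 120 N, or if a joint passes its speed limit or range.

## Working session

There is one attempt and no reset: what is moved stays moved. The work goes in short steps, each a Python script; the robot and the scene stay as the last script left them, time stands still between calls to the robot, and variables do not carry over. Pictures are saved under pics/ and viewed, at most 10 in all, crops included, and the job is handed in when it is done.

```bash
ls; mkdir -p pics
python3 - <<'E'
from bench import manip
import cv2,numpy as np
for n in("scene","side"):
    d=manip.get_image(n); cv2.imwrite(f"pics/{n}0.png",d["frame"]); np.savez(f"{n}0.npz",**d)
    print(n,d["camera_matrix"].tolist(),d["view"].round(3).tolist(), d.keys())
print(manip.state())
E
```

```text
bench.py
pics
scene [[386.54727451564935, 0.0, 281.9727125386493], [0.0, 386.54727451564935, 209.047111083386], [0.0, 0.0, 1.0]] [[-0.875, -0.484, 0.021, 0.445], [0.31, -0.525, 0.793, -0.247], [-0.373, 0.7, 0.609, -0.884], [0.0, 0.0, 0.0, 1.0]] dict_keys(['frame', 'depth', 'camera_matrix', 'view'])
side [[411.41916442869285, 0.0, 269.4521377502197], [0.0, 411.41916442869285, 210.34137413632342], [0.0, 0.0, 1.0]] [[-0.137, -0.99, -0.014, 0.094], [0.841, -0.124, 0.527, -0.5], [-0.524, 0.06, 0.85, -0.709], [0.0, 0.0, 0.0, 1.0]] dict_keys(['frame', 'depth', 'camera_matrix', 'view'])
{'time': 0.1, 'joint_pos': array([-1.28970973e+00,  9.18177867e-02,  1.23172397e+00,  8.00435426e-06,
        1.81978409e+00, -5.67232981e-02]), 'dq': array([ 0.00136104, -0.0023304 , -0.00478167,  0.00075813, -0.00018213,
        0.00150692]), 'joint_torque': array([ 2.71897392e-03, -4.47859919e+01, -4.07569599e+01,  7.01631652e-02,
        2.84999690e-02, -1.15484959e-04]), 'ee_pos': array([ 0.19877577, -0.56586957,  0.22962287]), 'ee_rot': array([-8.61583110e-04,  9.85768904e-01,  1.68103885e-01, -9.31571646e-05]), 'ft_force': array([-0.72720542,  0.13807879,  0.31707033]), 'moment': array([ 0.00674518,  0.02620182, -0.0102805 ]), 'finger_force': 0.0, 'finger_gap': 0.08779401855344596}
```

View pics/scene0.png

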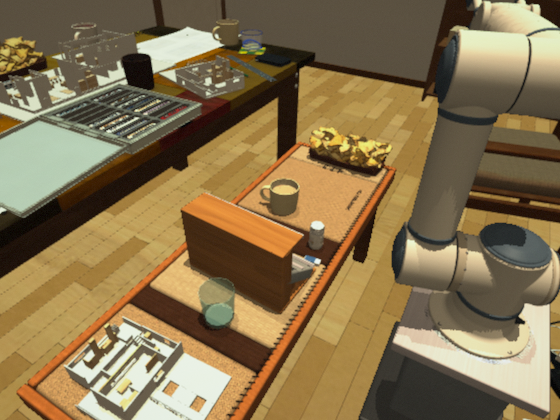

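View pics/side0.png

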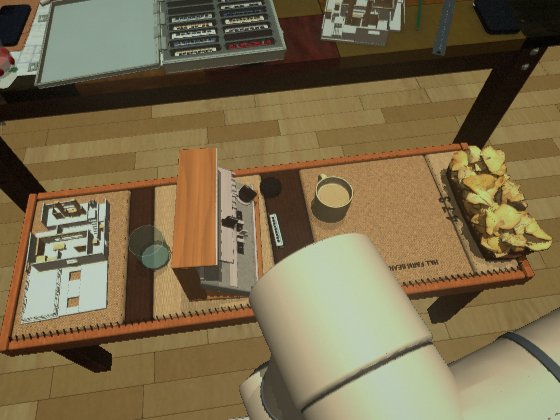

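The scene view is from behind the desk: hood at about (240,230) px. The side view shows the panel: hood top (180–217,150–267), knob near (246,193), tab near (230,222), coach (276,230), earbuds (270,187), glass (150,247), mug (333,197). Next I'll measure the hood top by depth and zoom in on the panel.

```bash
cat > h.py <<'E'
import numpy as np,cv2
def cloud(d):
    K,V=d["camera_matrix"],d["view"]; z=d["depth"]; v,u=np.mgrid[:z.shape[0],:z.shape[1]]
    c=np.stack([(u-K[0,2])/K[0,0]*z,-(v-K[1,2])/K[1,1]*z,-z],-1)
    return (c-V[:3,3])@V[:3,:3]
def ray(d,u,v,h):
    K,V=d["camera_matrix"],d["view"]; R=V[:3,:3]; o=-R.T@V[:3,3]
    r=R.T@np.array([(u-K[0,2])/K[0,0],-(v-K[1,2])/K[1,1],-1]); return o+r*(h-o[2])/r[2]
E
python3 - <<'E'
from h import *
for n in("side","scene"):
    d=dict(np.load(n+"0.npz")); P=cloud(d); m=(d["depth"]>0)&(abs(P[...,2]-.182)<.006)&(P[...,0]>.25)&(P[...,0]<.9)&(abs(P[...,1]+.3)<.3)
    m=m.astype(np.uint8); k,l,s,c=cv2.connectedComponentsWithStats(m); i=1+s[1:,4].argmax(); q=P[l==i]
    print(n,s[i],cv2.minAreaRect((q[:,:2]*1000).astype(np.float32)),q[:,2].mean())
    if n=="side":
        x,y=165,140; cv2.imwrite("pics/c1.png",cv2.resize(d["frame"][y:y+165,x:x+130],None,fx=3.6,fy=3.6,interpolation=cv2.INTER_CUBIC))
E
```

```text
side [260  59 239  30 895] ((837.70458984375, -300.4212951660156), (10.48655891418457, 599.1514892578125), 0.13485994935035706) 0.1819764012754583
scene [181  87 103  67 358] ((840.844482421875, -301.2734375), (595.9347534179688, 8.242525100708008), 89.94779205322266) 0.18207108466550756
```

View pics/c1.png

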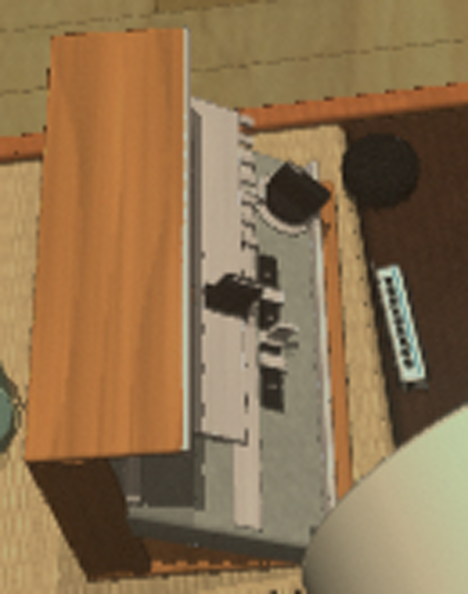

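The crop shows the knob (298,193), tab (232,293), and light clips on the black rail around (270,297), (285,333) and (275,352). The blade is not clear yet. I'll fix the desk pose, then take a wrist view.

```bash
python3 - <<'E'
from h import *
for n in("side","scene"):
    d=dict(np.load(n+"0.npz")); P=cloud(d); m=(d["depth"]>0)&(abs(P[...,2]-.182)<.006)&(P[...,0]>.2)&(P[...,0]<.75)&(abs(P[...,1]+.3)<.3)
    m=m.astype(np.uint8); k,l,s,c=cv2.connectedComponentsWithStats(m)
    for i in range(1,k):
        if s[i,4]>100:
            q=P[l==i]; r=cv2.minAreaRect((q[:,:2]*1000).astype(np.float32)); print(n,s[i],r,cv2.boxPoints(r).round(1).tolist(),q[:,2].mean())
E
python3 - <<'E'
from h import *
for n,pts in(("side",[(200,210),(230,222),(246,193),(276,230),(100,330),(150,250),(190,280)]),("scene",[(240,230),(240,215),(240,260),(316,235)])):
    d=dict(np.load(n+"0.npz")); P=cloud(d)
    for u,v in pts: print(n,u,v,P[v,u].round(3),d["depth"][v,u])
d=dict(np.load("side0.npz"))
for p in[(180,149),(216,149),(173,267),(217,265)]:print(ray(d,*p,.182).round(4))
E
```

```text
side 200 210 [0.506 0.16  0.181] 0.80981535
side 230 222 [0.526 0.108 0.087] 0.9035939
side 246 193 [0.616 0.065 0.06 ] 0.9762899
side 276 230 [0.53  0.005 0.018] 0.9705049
side 100 330 [ 0.355  0.407 -0.   ] 0.86983544
side 150 250 [0.524 0.302 0.01 ] 0.9557233
side 190 280 [0.389 0.195 0.119] 0.79944533
scene 240 230 [0.511 0.191 0.181] 0.83061975
scene 240 215 [0.537 0.151 0.185] 0.8657815
scene 240 260 [0.5   0.211 0.114] 0.853706
scene 316 235 [ 0.415 -0.014  0.054] 1.0161114
[0.6682 0.1953 0.182 ]
[0.6565 0.1179 0.182 ]
[0.3907 0.2144 0.182 ]
[0.3832 0.1351 0.182 ]
```

Run:
```python
from h import *
for n in("side","scene"):
    d=dict(np.load(n+"0.npz")); P=cloud(d); m=(d["depth"]>0)&(abs(P[...,2]-.182)<.006)&(P[...,0]>.2)&(P[...,0]<.8)&(P[...,1]>0)&(P[...,1]<.3)
    m=m.astype(np.uint8); k,l,s,c=cv2.connectedComponentsWithStats(m)
    for i in range(1,k):
        if s[i,4]>100:
            q=P[l==i]; r=cv2.minAreaRect((q[:,:2]*1000).astype(np.float32)); print(n,s[i],r,cv2.boxPoints(r).round(1).tolist(),q[:,2].mean())
d=dict(np.load("side0.npz"));P=cloud(d); f=d["frame"]
# tab top / knob top / all points 
g=f[150:280,215:262].max(-1); Q=P[150:280,215:262]
k,l,s,c=cv2.connectedComponentsWithStats((g<60).astype(np.uint8))
for i in range(1,k):
    if s[i,4]>8: q=Q[l==i]; print(s[i]+[215,150,0,0,0],q.mean(0).round(4),q.max(0).round(3),q.min(0).round(3))
```

```text
side [ 172  147   46  122 5052] ((526.516845703125, 166.8230438232422), (84.42644500732422, 281.45086669921875), 86.02288055419922) [[383.20001220703125, 134.5], [664.0, 115.0], [669.7999877929688, 199.1999969482422], [389.1000061035156, 218.6999969482422]] 0.18143165015404095
scene [ 180  192  123   68 3332] ((528.3633422851562, 168.57215881347656), (88.73709869384766, 281.99493408203125), 86.47016143798828) [[384.8999938964844, 133.0], [666.4000244140625, 115.5999984741211], [671.7999877929688, 204.1999969482422], [390.3999938964844, 221.5]] 0.1822108036783913
[260 182   2  11  19] [0.6582 0.0257 0.0183] [0.671 0.028 0.025] [0.647 0.023 0.006]
[239 186  17  16 187] [0.6142 0.0643 0.0589] [0.628 0.082 0.077] [0.601 0.044 0.042]
[237 211   5   8  33] [0.5654 0.0871 0.0493] [0.575 0.092 0.054] [0.554 0.082 0.044]
[222 216  20  15 142] [0.5188 0.1057 0.095 ] [0.542 0.126 0.867] [0.063 0.074 0.045]
[238 242   5  12  48] [0.4804 0.0935 0.049 ] [0.495 0.099 0.053] [0.467 0.088 0.044]
```

```bash
cat >> h.py <<'E'
from scipy.spatial.transform import Rotation as R
yaw=np.radians(86.06); O=np.array([.5242,.1257,0])
Rz=R.from_euler('z',yaw).as_matrix()
s,c=np.sin(np.radians(35)),np.cos(np.radians(35))
VYN=Rz@np.array([[c,0,-s],[0,1,0],[s,0,c]])   # columns v,y,n
P0=O+[0,0,.071]
def W(v,y,n): return P0+VYN@np.array([v,y,n])
def D(p): return (np.asarray(p)-P0)@VYN
def Q(p,flip=0):
    # tool z=-n, tool y along closing axis perpendicular to bar direction p
    b=VYN@[np.cos(p),np.sin(p),0]; a=VYN@[-np.sin(p),np.cos(p),0]
    f=-1 if flip else 1
    M=np.stack([-b*f,a*f,-VYN[:,2]],1); return R.from_matrix(M).as_quat(scalar_first=True)
E
python3 - <<'E'
from h import *
from bench import manip
for fl in(0,1):
  for v,y,n,p in[(-.02,-.02,.17,0),(-.054,-.1,.1,-.45),(-.054,-.1,.022,-.45),(-.054,-.1,.022,.45),(-.054,-.1,.1,.45),(-.005,-.024,.019,0),(-.005,.024,.019,0),(-.005,.024,.1,0)]:
    q=manip.inverse_kinematics(W(v,y,n),Q(p,fl)); print(fl,v,y,n,p,None if q is None else q.round(2))
E
```

```text
0 -0.02 -0.02 0.17 0 None
0 -0.054 -0.1 0.1 -0.45 None
0 -0.054 -0.1 0.022 -0.45 None
0 -0.054 -0.1 0.022 0.45 [-0.27  0.23  1.5   0.6   1.56  2.44]
0 -0.054 -0.1 0.1 0.45 [-0.34  0.2   1.41  0.59  1.69  2.44]
0 -0.005 -0.024 0.019 0 None
0 -0.005 0.024 0.019 0 None
0 -0.005 0.024 0.1 0 None
1 -0.02 -0.02 0.17 0 [-0.4  -0.03  1.52  0.59  1.83 -0.23]
1 -0.054 -0.1 0.1 -0.45 [-0.34  0.2   1.41  0.59  1.69  0.2 ]
1 -0.054 -0.1 0.022 -0.45 [-0.27  0.23  1.5   0.6   1.56  0.2 ]
1 -0.054 -0.1 0.022 0.45 [-0.27  0.23  1.5   0.6   1.56 -0.7 ]
1 -0.054 -0.1 0.1 0.45 [-0.34  0.2   1.41  0.59  1.69 -0.7 ]
1 -0.005 -0.024 0.019 0 [-0.22 -0.01  1.7   0.6   1.56 -0.2 ]
1 -0.005 0.024 0.019 0 [-0.24 -0.14  1.83  0.6   1.57 -0.21]
1 -0.005 0.024 0.1 0 [-0.33 -0.16  1.73  0.6   1.72 -0.21]
```

Run:
```python
from h import *
from bench import manip
manip.move_to(W(-.04,-.04,.16),Q(0,1))
d=manip.get_image("wrist"); np.savez("w1.npz",**d); cv2.imwrite("pics/w1.png",d["frame"])
K,V=d["camera_matrix"],d["view"];print(K.tolist(),(-V[:3,:3].T@V[:3,3]), D(-V[:3,:3].T@V[:3,3]), manip.state()["time"])
```

```text
[[325.19226210127806, 0.0, 278.32425415935404], [0.0, 325.19226210127806, 210.52296978846638], [0.0, 0.0, 1.0]] [ 0.55308365 -0.03356426  0.34408997] [ 0.02811039 -0.03975872  0.31369818] 2.5167
```

View pics/w1.png

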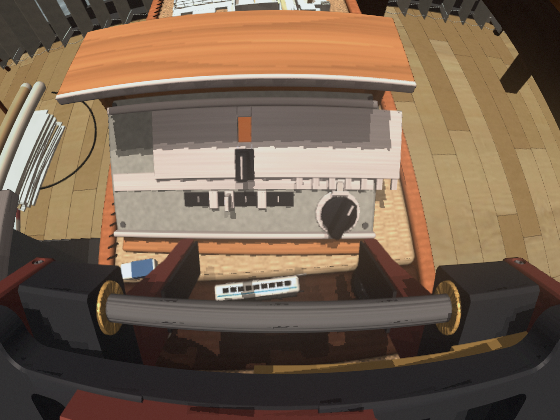

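The wrist view shows the tab at (244,165), knob at (339,213), and clips near (214,198), (232,203) and (262,198). The middle one looks bladed; I'll zoom in and check by projection.

```bash
cat >> h.py <<'E'
def wproj(d,p):
    K,V=d["camera_matrix"],d["view"]; q=V[:3,:3]@p+V[:3,3]; a=np.array([q[0],-q[1]]); r=np.hypot(*a); th=np.arctan2(r,-q[2])
    return (K[:2,2]+K[0,0]*th*a/r)
E
python3 - <<'E'
from h import *
d=dict(np.load("w1.npz")); x0,y0=180,140
cv2.imwrite("pics/w1c.png",cv2.resize(d["frame"][y0:y0+110,x0:x0+200],None,fx=4,fy=4,interpolation=cv2.INTER_CUBIC))
pr=lambda n,p:print(n,wproj(d,p).round(1),((wproj(d,p)-[x0,y0])*4).round(0))
pr("tab",W(-.005,-.008,.033)); pr("knob",W(-.054,-.1,.034))
for y in(-.024,.008,.024): pr(y,W(-.04,y,.004)); pr("bladetop",W(-.04,y,.022))
for v,y in((-.08,.14),(-.08,-.14),(.05,-.008-.153),(-.018,-.161)): pr((v,y),W(v,y,.007 if v>-.08 else .009))
E
```

```text
tab [241.4 164.6] [245.  98.]
knob [344.2 218.9] [657. 316.]
-0.024 [261.7 196.6] [327. 226.]
bladetop [260.8 200.8] [323. 243.]
0.008 [229.3 196.7] [197. 227.]
bladetop [226.5 200.9] [186. 244.]
0.024 [213.3 196.8] [133. 227.]
bladetop [209.7 201. ] [119. 244.]
(-0.08, 0.14) [112.7 234.8] [-269.  379.]
(-0.08, -0.14) [375.8 236.2] [783. 385.]
(0.05, -0.161) [402.2 108.2] [ 889. -127.]
(-0.018, -0.161) [399.3 176.4] [877. 145.]
```

View pics/w1c.png

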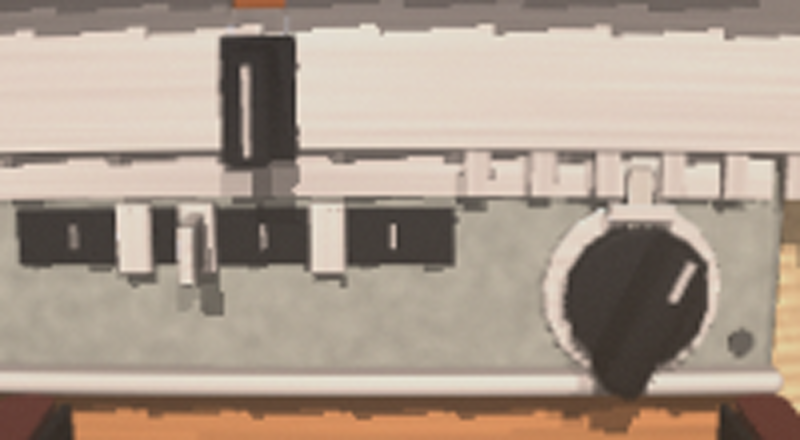

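The middle clip at (197,240) in the crop carries the blade, so the target is stop +0.016. The tab and knob projections agree with the picture. Next I'll unlock.

Run:
```python
from h import *
from bench import manip
def st(t):
    s=manip.state(); print(t,round(s["time"],2),"vyn",(D(s["ee_pos"])*1000).round(1),"gap",round(s["finger_gap"]*1000,1),"F",(s["ft_force"]@VYN).round(1),"M",(s["moment"]@VYN).round(2),s["joint_pos"][5].round(3))
    return s
manip.move_to(W(-.054,-.1,.07),Q(-.45,1)); st("hover")
manip.move_l(W(-.054,-.1,.0225),.08); st("down")
manip.close(); s=st("closed")
d=manip.get_image("wrist"); np.savez("w2.npz",**d); cv2.imwrite("pics/w2.png",d["frame"])
```

```text
hover 3.03 vyn [-54.2 -99.6  70. ] gap 87.5 F [0.7 0.3 0.2] M [-0.03  0.22  0.04] 0.196
down 3.77 vyn [ -53.8 -100.    22.5] gap 88.3 F [-0.5  0.4  0. ] M [-0.04  0.27 -0.06] 0.195
closed 4.93 vyn [ -54.2 -100.3   22.5] gap 10.8 F [-0.6 -2.6 -0.1] M [-0.4   0.42 -0.03] 0.196
```

View pics/w2.png

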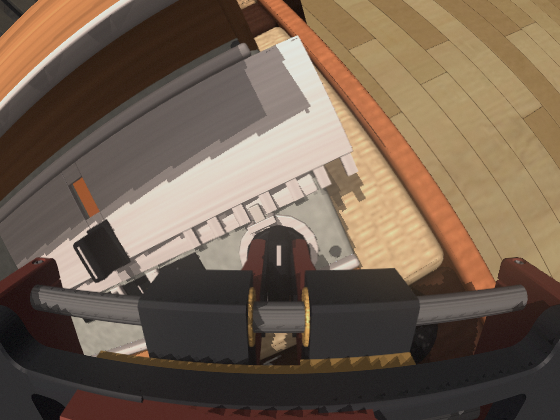

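The bar is gripped centrally at (278,255), with a gap of 10.8 mm. Now I'll turn it left.

```bash
cat >> h.py <<'E'
from bench import manip
def st(t):
    s=manip.state(); print(t,round(s["time"],2),"vyn",(D(s["ee_pos"])*1000).round(1),"gap",round(s["finger_gap"]*1000,1),"F",(s["ft_force"]@VYN).round(1),"M",(s["moment"]@VYN).round(2),s["joint_pos"][5].round(3))
    return s
def turn(a,k=6):
    q=np.array(manip.state()["joint_pos"]); q0=q[5]
    for i in range(1,k+1): q[5]=q0+a*i/k; manip.movej(q); st("turn")
E
python3 - <<'E'
from h import *
turn(-.92)
manip.gripper_open(); st("open")
manip.move_l(W(-.054,-.1,.08),.12)
manip.move_to(W(-.02,-.04,.15),Q(0,1))
d=manip.get_image("wrist"); np.savez("w3.npz",**d); cv2.imwrite("pics/w3.png",cv2.resize(d["frame"][100:260,120:420],None,fx=2.6,fy=2.6)); st("view")
print([wproj(d,W(-.054+np.cos(p)*.015,-.1+np.sin(p)*.015,.034)).round(0) for p in(-.45,.45)],wproj(d,W(-.005,-.008,.033)))
E
```

```text
turn 5.26 vyn [ -54.1 -100.2   22.5] gap 11.2 F [ 0.9 -0.4  0.3] M [-0.07  0.27 -0.  ] 0.046
turn 5.53 vyn [ -54.  -100.    22.5] gap 10.8 F [-0.   1.4  1.1] M [0.23 0.25 0.01] -0.105
turn 5.81 vyn [-54.1 -99.8  22.5] gap 10.9 F [0.2 3.4 3.3] M [0.59 0.16 0.01] -0.258
turn 6.08 vyn [-54.1 -99.7  22.5] gap 10.8 F [0.8 5.9 2.6] M [0.85 0.13 0.09] -0.41
turn 6.36 vyn [-54.1 -99.5  22.5] gap 10.9 F [0.8 5.1 3.1] M [0.91 0.21 0.1 ] -0.563
turn 6.63 vyn [-54.2 -99.4  22.5] gap 10.6 F [0.5 6.4 3.3] M [ 1.05  0.14 -0.34] -0.716
open 7.88 vyn [ -54.2 -100.3   22.5] gap 87.5 F [-0.6  0.1  0.4] M [-0.1   0.28  0.02] -0.724
view 9.11 vyn [-20.8 -39.9 148.2] gap 87.9 F [ 0.2 -0.8  0.5] M [-0.11  0.25  0.05] -0.223
[array([354., 230.]), array([339., 230.])] [240.82183573 189.87703651]
```

View pics/w3.png

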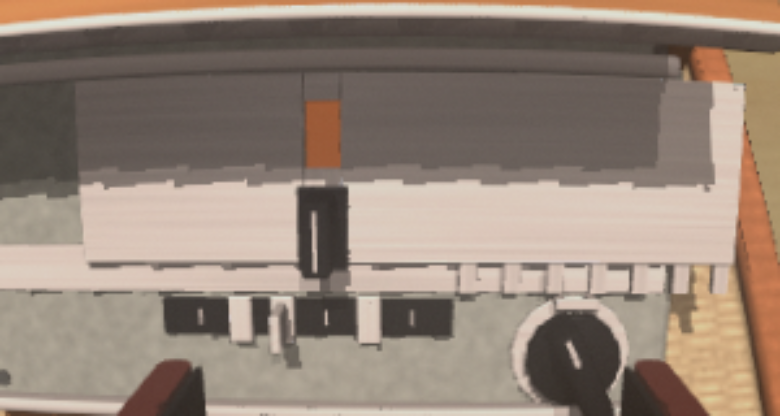

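The knob now leans left (its mark is at (572,353)) and the bolt is retracted. The tab is unmoved at stop 0. Next I'll grip the tab and slide it +16 mm.

Run:
```python
from h import *
manip.move_to(W(-.005,-.008,.06),Q(0,1))
manip.move_l(W(-.005,-.008,.019),.08); st("down")
manip.close(); st("closed")
for y in(-.004,0,.004,.008): manip.move_l(W(-.005,y,.019),.03); st("slide")
manip.hold(.2); st("held")
manip.gripper_open(); st("open")
manip.move_l(W(-.005,.008,.07),.12)
manip.move_to(W(-.02,-.04,.15),Q(0,1))
d=manip.get_image("wrist"); np.savez("w4.npz",**d); cv2.imwrite("pics/w4.png",cv2.resize(d["frame"][100:260,120:420],None,fx=2.6,fy=2.6)); st("view")
print([(wproj(d,W(-.005,y,.033))-[120,100])*2.6 for y in(-.008,.008)])
```

```text
down 10.24 vyn [-4.9 -7.9 18.9] gap 88.0 F [ 0.7  0.5 -0.8] M [-0.09  0.23  0.13] -0.202
closed 11.42 vyn [-5.  -7.9 19. ] gap 9.9 F [0.3 0.1 0.1] M [-0.08  0.28 -0.04] -0.202
slide 11.7 vyn [-5. -4. 19.] gap 9.4 F [ 0.1 -1.1 -1.4] M [-0.36  0.3   0.01] -0.203
slide 11.98 vyn [-5.   0.6 19. ] gap 9.7 F [0.8 1.7 1. ] M [0.05 0.28 0.04] -0.203
slide 12.27 vyn [-5.   4.8 19. ] gap 10.0 F [0.8 4.7 1.5] M [ 0.45  0.23 -0.1 ] -0.204
slide 12.55 vyn [-5.   8.1 19. ] gap 9.6 F [0.8 2.  0.6] M [ 0.05  0.22 -0.04] -0.205
held 12.75 vyn [-5.   8.1 19. ] gap 10.1 F [ 0.8  1.4 -0.2] M [ 0.15  0.25 -0.02] -0.205
open 14.01 vyn [-5.  8. 19.] gap 87.8 F [ 0.1 -0.3 -0.3] M [-0.05  0.25  0.03] -0.205
view 15.1 vyn [-20.4 -39.3 148.3] gap 87.8 F [ 0.6 -0.4 -0.4] M [-0.01  0.35  0.03] -0.22
[array([314.32624463, 233.55498855]), array([266.04805099, 233.85158267])]
```

View pics/w4.png

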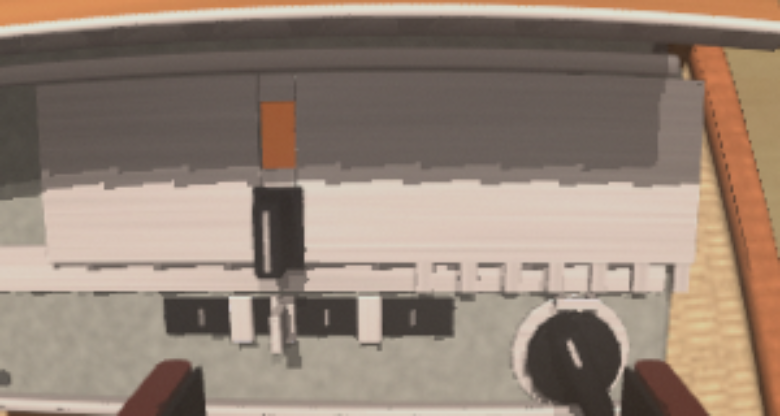

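The tab is now at (268,233), matching the prediction for +0.016 and in line with the blade at (280,325). Now I'll lock.

Run:
```python
from h import *
manip.move_to(W(-.054,-.1,.07),Q(.45,1))
manip.move_l(W(-.054,-.1,.0225),.08); st("down")
manip.close(); st("closed")
turn(.92)
manip.gripper_open(); st("open")
manip.move_l(W(-.054,-.1,.08),.12)
manip.move_to(W(-.02,-.04,.15),Q(0,1))
d=manip.get_image("wrist"); cv2.imwrite("pics/w5.png",cv2.resize(d["frame"],None,fx=1.4,fy=1.4)); st("view")
```

```text
down 16.38 vyn [ -53.9 -100.    22.5] gap 88.0 F [ 1.  -0.2  0.1] M [-0.11  0.27  0.1 ] -0.704
closed 17.53 vyn [-54.3 -99.4  22.5] gap 11.0 F [-1.2  4.1  2.3] M [0.57 0.4  0.01] -0.704
turn 17.81 vyn [-54.2 -99.5  22.5] gap 10.7 F [ 0.1  0.9 -0.1] M [0.01 0.24 0.13] -0.555
turn 18.08 vyn [-54.2 -99.7  22.5] gap 10.5 F [-0.3  0.2 -0.2] M [-0.17  0.34  0.05] -0.404
turn 18.36 vyn [-54.2 -99.8  22.5] gap 10.4 F [-0.2 -1.7 -1. ] M [-0.51  0.36  0.02] -0.251
turn 18.63 vyn [-54.2 -99.9  22.5] gap 10.9 F [ 0.4 -3.9 -2.3] M [-0.86  0.25  0.04] -0.098
turn 18.91 vyn [ -54.3 -100.1   22.5] gap 10.6 F [-0.3 -6.1 -3.1] M [-1.02  0.27  0.01] 0.056
turn 19.18 vyn [ -54.3 -100.2   22.5] gap 10.8 F [-0.3 -6.8 -3.5] M [-0.96  0.44  0.43] 0.209
open 20.43 vyn [-54.3 -99.4  22.5] gap 88.1 F [-0.1  0.2  1.2] M [-0.06  0.29  0.05] 0.216
view 21.61 vyn [-20.8 -39.9 148.2] gap 87.8 F [-0.5  0.  -0.1] M [-0.1   0.27  0.04] -0.217
```

View pics/w5.png

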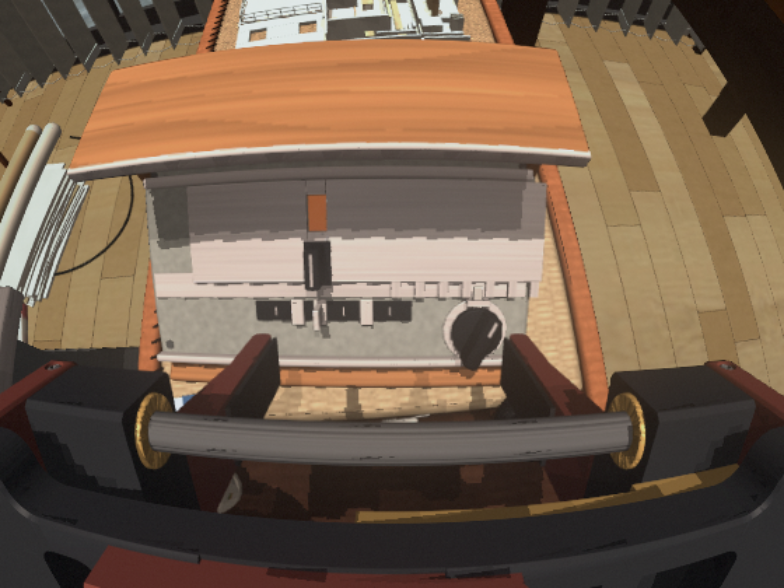

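The knob's mark at (493,328) leans right again with the bolt up in the comb at (478,290). The tab at (316,265) is in line with the blade at (319,315), and the gripper is clear.

```bash
python3 -c "
from bench import manip
print(manip.job_done())"
```

```text
the job is handed in; nothing more can be done
None
```

The mask is locked at stop +0.016, with its tab in line with the bladed clip; the knob is turned back to the right, the gripper is clear of the desk, and the job was handed in after about 22 s (no verdict was returned).

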